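# Free the dividing turntable for its next division

### The arm

A 6-joint arm with a two-finger parallel gripper is mounted at the origin on a cart in front of the work surface, level with it; the furniture and walls round the work are solid. World frame = base frame: x ahead of the robot, y to its left, z up, the work surface at z = 0. Lengths are in mm, angles in rad, forces in N, time in s.
With the tool pointing down it reaches from about 250 to 725 mm from the base axis. Payload 4 kg.
Tool frame: the origin (TCP) lies midway between the tips of the shut fingers; the grasp point (between the pads) lies behind it (arm.grip_point_offset is the z of the grasp point in the tool frame, in mm); z points along the fingers, y is the line along which they close (so a half turn about z gives the same grasp; the last joint's range is limited). The gripper opens to 85 mm and grips with 20 to 120 N. Pads are 22 mm wide; open, the fingers measure 114 mm over their backs; the gripper's body (76 mm by 85 mm) begins 54 mm behind the grasp point. The pads swing forward as they close: fully open they stand 13 mm farther back than shut.
Start: joints at [-1.325, 0.241, 0.005, 1.335, 0, 1.571], TCP at [121.664, -484.971, 231.306] pointing down, gripper open.
Joint ranges: [-2.72, 2.72], [-1.05, 1.87], [-1.09, 1.28], [-1.99, 2.15], [-1.42, 1.44], [-3.14, 3.14]. Speed limits (rad/s): [2.79, 2.79, 3.14, 3.14, 3.14, 3.14].

### API

Orientations are given as a unit quaternion [x, y, z, w].
In Python, from station import arm gives the robot as it stands.
- The arm moves only by the tool arm_command, never from a script. Its argument "moves" is a list of rows, each an object with "offset": the shift along the tool's x, y, z each as a share of 200 mm, from -1 to 1, a list of three; "angular": the turn, a rotation vector about the tool's x, y, z each as a share of pi/4 rad, from -1 to 1, a list of three. In form: [{"offset": [tx, ty, tz], "angular": [rx, ry, rz]}, ...]. A call has 1 to 10 rows; each row is the pose to reach, as a shift and turn from the pose commanded when the call began, along the tool's axes at that moment; what a row does not reach only later rows make up. A row lasts 1/10 s, in which the tool goes at most 50 mm and 8.59 degrees, less where a joint would pass 70% of its speed; a pose out of reach is approached as far as the arm can. A call with a number of a shift or a turn outside -1 to 1 is refused whole. A call with a gripper value outside its range is refused whole. "gripper" is the opening, from 0 (shut) to 1 (fully open), set as the call begins (left out, the last holds). The fingers move at their own pace and stop on an object; "newtons" is the grip in N (left out, the last holds). Time passes only in rows, so rows that repeat a pose let the fingers close. It gives the time, the measured TCP pose, the force, the opening and the grip force at its end, in the units of the state.
- arm.sense(): the state, without advancing time (a new reading comes with each control period).
- arm.grab_frame(name): name is "scene" or "side" or "wrist"; returns a dict with "frame" (420x560x3 uint8, red, green, blue), "K" (3x3 intrinsics, pixels), "T" (4x4, takes a point from camera to world coordinates); the wrist camera has in their place "hand_eye" (4x4, takes a point from camera to tool coordinates, whose origin is the TCP and whose axes are the flange's). Camera axes: x right, y up, looking along -z (the intrinsics and any distortion apply to the point x, -y, -z); pixel columns grow to the right and rows downward; lengths in mm; the calibration is good to about 2 mm. The wrist camera is an equidistant fisheye: a pixel r from the principal point sees the ray r / f radians off the axis. A picture is of the moment at which its call begins: read the wrist's pose just before it. There is no depth.
- arm.job_done(): hands the job in; it is judged then, once.
The state is a dict: "time": time; "joints": joint angles; "qvel": joint speeds; "joint_torque": joint torques, N m; "eef_pos": TCP position; "tool_rot": TCP orientation; "contact_force": force on the tool from outside, world axes, zero at the start; "moment": the same for the moment, N m; "width": finger opening in mm; "finger_force": force on a finger pad.
Only numpy, scipy, OpenCV 4.12 (cv2) and the standard library are available. Lean on these libraries where they do the work, as an engineer would, in place of code of your own. Each camera call takes 0.05 s, during which the arm holds its last target. There are 200 camera calls.

### The job

The line on this cast disc has been scribed, and I want to turn the platter to the next division. First take the scribing bridge (orange grip) off its rail by pulling it straight up against the sprung catch, stand it upright on its two cheeks on the bare worktop and let go of it; then pull the black index plunger knob fully up against its spring so that the pin is clear of the notch, and finish while holding it there. Leave the platter and the disc on it as they are (I turn it myself), and do not disturb the tape, the cup or the bottle.

Things in the scene. Friction and masses are not known exactly. Their poses are not given: they have to be found in the camera images.
- base: Dark green base plate of the dividing turntable, fixed to the worktop, 180 mm (x) by 276 mm (y, from -134 to +142 mm), 12 mm thick. Origin: on the platter axis, at the underside (worktop level). Its y axis points from the index plunger (y = -86.5 mm) to the bridge rail (y = +116 mm); its z axis is up. Yaw varies. The worktop to its left is bare round x = 0.50, y = 0.44 m.
- rail_top (a point): Middle of the top of the steel bridge rail, 66 mm above the worktop; upright bar 60 mm along base x, 16 mm thick along base y. A brass spring nose in its outer (+y) face snaps into a window in the bridge's outer cheek: it lets go with some 10 to 18 N of upward pull, is passed after 20 mm; the saddle is off the rail after 33 mm.
- bridge: Scribing bridge, 0.18 kg: dark steel saddle (inverted U, 40 mm along its x, 27 mm across its y, cheeks 33 mm high) straddling the rail, orange grip fin on top, aluminium arm with a scriber reaching 112 mm along its -y over the disc. Origin: between the cheeks at the level of their underside, z = 33 mm on the rail, 0 standing on the worktop; axes as those of the base while on the rail.
- bridge_grip (a point): Middle of the orange grip fin: 14 mm thick along bridge y, 36 mm long along bridge x, 26 mm high (13 mm above and below this point), 52 mm above the cheeks' underside. Grip it across its thickness, from above.
- plunger (a joint): Travel of the index plunger in m: 0 = pin 7 mm deep in a notch of the platter's index ring, positive = pulled straight up, 0.014 = stop (fully back). Spring force about 5.4 N at the start of the travel, 9.6 N at the stop; it snaps back if let go.
- plunger_knob (a point): Middle of the plunger's black fluted knob: diameter 24 mm, 22 mm high (11 mm below to 11 mm above this point), 87 mm above the worktop when the plunger is in; rises with it. Lock nut and barrel below are narrower than the knob and end 1 mm under it; the bracket top is 10 mm under the knob.
- platter: Aluminium platter of the turntable with a 24-notch steel index ring, 186 mm across, lies loose on the base's boss, 1.3 kg; top 31 mm above the worktop. Origin on its axis at its underside; x axis along base x. Held against turning only by the plunger pin.
- casting: Cream-coloured cast disc, 113 x 88 x 13 mm, lying on the middle of the platter. Origin: centre of its underside.
- masking_tape: Roll of masking tape lying flat, 90 mm across, 20 mm high. Origin: centre of its underside.
- mixing_cup: Green mixing cup, 62 mm across, 56 mm high. Origin: centre of its underside.
- bottle: White bottle with a blue cap, 54 mm across, 118 mm high. Origin: centre of its underside.
Mind the look-alikes: they are no part of the job. Leave any green look-alike of the bridge alone.

How it is judged:
By the outcome, as a careful person would: the job done as asked, in the order asked, and still so for the second after the job is handed in, while the arm keeps its last pose, push and grip.
It also fails if it takes over 45 s, if anything falls off the work surface, if the arm or the gripper's body presses on something with over 40 N, if the wrist force passes 120 N, or if a joint passes its speed limit or range.

## Working session

There is one attempt and no reset: what is moved stays moved. The work goes in short steps, Python scripts to look and compute and a tool call to move; the robot and the scene stay as the last step left them, time stands still between calls to the robot, and variables do not carry over. Pictures are saved under pics/ and viewed, at most 10 in all, crops included, and the job is handed in when it is done.

Besides the shell and the picture viewer there is one more tool, called by a JSON object that holds its "op" and its "data", one argument or row to a line. arm_command: Moves the arm, as the interface text tells. Its arguments: {"type":"object","properties":{"moves":{"type":"array","items":{"type":"object","properties":{"offset":{"type":"array","items":{"type":"number"}},"angular":{"type":"array","items":{"type":"number"}}}}},"gripper":{"type":"number"},"newtons":{"type":"number"}},"required":["moves"]}

```bash
mkdir -p pics; ls
cat > h.py <<'E'
import numpy as np, cv2
from station import arm
def grab(n,save=None):
    s=arm.sense(); g=arm.grab_frame(n)
    if save: cv2.imwrite('pics/'+save,g['frame'][:,:,::-1])
    return s,g
E
python3 - <<'E'
from h import *
s=arm.sense(); print(s, arm.grip_point_offset)
for n in ('scene','side'):
    s,g=grab(n,n+'0.png'); np.savez(n+'0.npz',**{k:v for k,v in g.items()}); print(g['K'],g['T'],g.keys())
E
```

```text
pics
{'time': 0.0, 'joints': array([-1.32501172e+00,  2.41413134e-01,  3.72508498e-03,  1.33520554e+00,
        1.24657110e-05,  1.57076559e+00]), 'qvel': array([-0.00118268, -0.00025476,  0.00195023,  0.00093016,  0.00143162,
       -0.0003129 ]), 'joint_torque': array([ 7.08627758e-04, -3.72325766e+01,  2.52402645e+01,  1.71221240e-02,
        2.55561289e-06, -3.11770876e-06]), 'eef_pos': array([ 121.50805153, -484.35722925,  230.41321362]), 'tool_rot': array([ 9.92455811e-01,  1.22598383e-01, -1.22342832e-04, -1.04148950e-03]), 'contact_force': array([ 0.36359248, -0.64416789,  0.25359399]), 'moment': array([0.02409904, 0.0259762 , 0.03228551]), 'finger_force': 0.0, 'width': 85.59569990740123} -18.700000000000003
[[476.41053384   0.         285.58287566]
 [  0.         476.41053384 204.89393637]
 [  0.           0.           1.        ]] [[-6.63955672e-01  4.64715908e-01 -5.85834439e-01 -2.21380263e+02]
 [-7.47573980e-01 -4.30543222e-01  5.05732813e-01  9.83856508e+02]
 [-1.72049635e-02  7.73738753e-01  6.33271135e-01  9.39553711e+02]
 [ 0.00000000e+00  0.00000000e+00  0.00000000e+00  1.00000000e+00]] dict_keys(['frame', 'K', 'T'])
[[431.64309841   0.         278.01098661]
 [  0.         431.64309841 211.91403033]
 [  0.           0.           1.        ]] [[ 9.99571068e-01 -2.68870951e-03  2.91625058e-02  5.82257987e+02]
 [ 2.81941739e-02  3.57731810e-01 -9.33398650e-01 -7.44702042e+02]
 [-7.92271817e-03  9.33820498e-01  3.57654174e-01  5.08278070e+02]
 [ 0.00000000e+00  0.00000000e+00  0.00000000e+00  1.00000000e+00]] dict_keys(['frame', 'K', 'T'])
```

View pics/scene0.png

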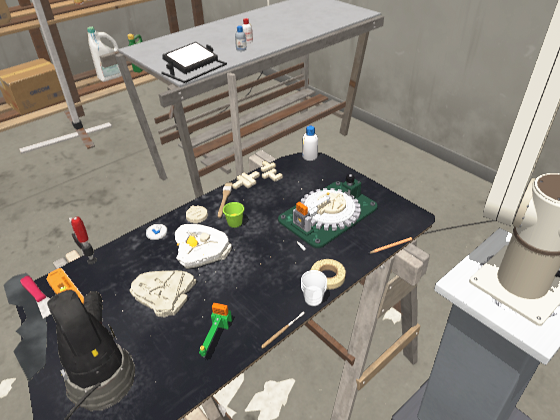

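View pics/side0.png

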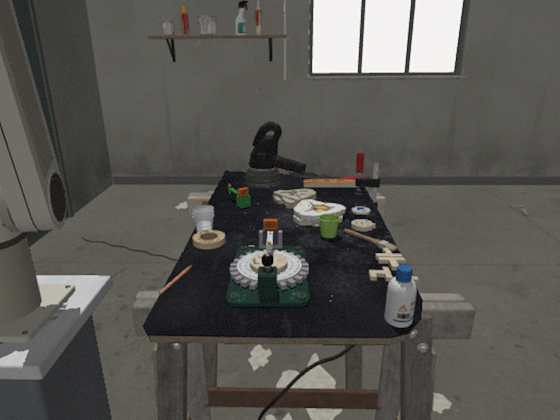

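The scene view shows the bridge's orange grip at about (301,209), the knob at (350,179) and the green look-alike at (217,315). In the side view the grip is at (271,225) and the knob at (268,260). Next I triangulate a rough position.

```bash
cat >> h.py <<'E'
def ray(g,uv):
    K,T=g['K'],g['T']; d=T[:3,:3]@np.array([(uv[0]-K[0,2])/K[0,0],-(uv[1]-K[1,2])/K[1,1],-1.]); return T[:3,3],d/np.linalg.norm(d)
def tri(rs):
    A=sum(np.eye(3)-np.outer(d,d) for _,d in rs); b=sum((np.eye(3)-np.outer(d,d))@o for o,d in rs)
    p=np.linalg.solve(A,b); return p,[np.linalg.norm(np.cross(p-o,d)) for o,d in rs]
def mask(g,lo,hi): return cv2.inRange(cv2.cvtColor(g['frame'],cv2.COLOR_RGB2HSV),np.array(lo),np.array(hi))
def blobs(m,amin=15):
    n,l,st,c=cv2.connectedComponentsWithStats(m); return [(st[i].tolist(),c[i].round(1).tolist()) for i in range(1,n) if st[i,4]>=amin]
ORANGE=((5,170,120),(16,255,255))
E
python3 - <<'E'
from h import *
S=dict(np.load('scene0.npz'));D=dict(np.load('side0.npz'))
for g in(S,D): print(blobs(mask(g,*ORANGE),10))
print(tri([ray(S,(301,209)),ray(D,(271,225))]))
print(tri([ray(S,(350,178.5)),ray(D,(268,260))]))
E
```

```text
[([296, 202, 11, 13, 93], [301.2, 208.0]), ([50, 271, 8, 5, 12], [53.7, 273.2]), ([61, 276, 11, 12, 46], [66.2, 281.6]), ([49, 283, 12, 11, 17], [54.1, 289.1]), ([57, 282, 8, 6, 26], [60.1, 284.7]), ([64, 289, 14, 6, 15], [70.9, 290.2]), ([212, 303, 16, 12, 153], [219.7, 308.4])]
[([239, 187, 9, 4, 16], [242.6, 188.4]), ([263, 219, 14, 3, 40], [269.8, 220.0])]
(array([531.43104286, 277.61549893,  80.07369206]), [np.float64(0.7012158783161861), np.float64(0.7012158783160962)])
(array([533.27618889,  73.68927962,  84.407743  ]), [np.float64(1.4780989073439237), np.float64(1.478098907343889)])
```

{"op": "arm_command", "data": {
  "moves": [
    {"offset": [0.85, -0.93, -0.05], "angular": [0, 0, 0]},
    {"offset": [0.85, -0.93, -0.05], "angular": [0, 0, 0]},
    {"offset": [0.85, -0.93, -0.05], "angular": [0, 0, 0]},
    {"offset": [0.85, -0.93, -0.05], "angular": [0, 0, 0]},
    {"offset": [0.85, -0.93, -0.05], "angular": [0, 0, 0]},
    {"offset": [0.85, -0.93, -0.05], "angular": [0, 0, 0]}
  ],
  "gripper": 1
}}

```text
time: 0.7
eef_pos: [242.9, -258.6, 241.3]
tool_rot: [0.992, 0.127, 0.0, -0.001]
contact_force: [-0.7, -0.6, 1.1]
width: 85.3
finger_force: 0.0
```

{"op": "arm_command", "data": {
  "moves": [
    {"offset": [0.85, -0.93, -0.05], "angular": [0, 0, 0]},
    {"offset": [0.85, -0.93, -0.05], "angular": [0, 0, 0]},
    {"offset": [0.85, -0.93, -0.05], "angular": [0, 0, 0]},
    {"offset": [0.85, -0.93, -0.05], "angular": [0, 0, 0]},
    {"offset": [0.85, -0.93, -0.05], "angular": [0, 0, 0]},
    {"offset": [0.85, -0.93, -0.05], "angular": [0, 0, 0]}
  ]
}}

```text
time: 1.3
eef_pos: [363.1, -37.1, 251.3]
tool_rot: [0.992, 0.128, 0.001, -0.001]
contact_force: [-0.2, -0.7, -1.5]
width: 85.5
finger_force: 0.0
```

{"op": "arm_command", "data": {
  "moves": [
    {"offset": [0.85, -0.93, -0.05], "angular": [0, 0, 0.31]},
    {"offset": [0.85, -0.93, -0.05], "angular": [0, 0, 0.31]},
    {"offset": [0.85, -0.93, -0.05], "angular": [0, 0, 0.31]},
    {"offset": [0.85, -0.93, -0.05], "angular": [0, 0, 0.31]},
    {"offset": [0.85, -0.93, -0.05], "angular": [0, 0, 0.31]},
    {"offset": [0.85, -0.93, -0.05], "angular": [0, 0, 0.31]},
    {"offset": [0.85, -0.93, -0.05], "angular": [0, 0, 0.31]}
  ]
}}

```text
time: 2.0
eef_pos: [477.3, 42.3, 260.0]
tool_rot: [0.999, 0.033, -0.002, -0.019]
contact_force: [-0.3, 0.4, 0.6]
width: 85.4
finger_force: 0.0
```

Run:
```python
from h import *
s,g=grab('wrist','w1.png'); np.savez('w1.npz',pos=s['eef_pos'],rot=s['tool_rot'],**g); print(s['eef_pos'],s['tool_rot'],s['joints'],s['qvel'],s['contact_force']);print(g['K'],g['hand_eye'])
s=arm.sense(); print(s['eef_pos'],s['tool_rot'],s['joints'],s['qvel'])
```

```text
[477.29060045  42.260106   259.95813677] [ 0.99927843  0.03280653 -0.00179648 -0.01905562] [0.06411428 0.19008881 0.01454375 1.39765126 0.0382073  3.14002421] [0.03041375 0.12813776 0.1755165  0.05237867 0.01095211 0.00365977] [-0.25177947  0.40411528  0.55404812]
[[325.1922621    0.         281.92437516]
 [  0.         325.1922621  206.04636334]
 [  0.           0.           1.        ]] [[ 1.70665747e-04  9.49881263e-01  3.12610873e-01  7.89061371e+01]
 [ 9.99999698e-01 -3.98963175e-04  6.66329828e-04  4.33680104e-01]
 [ 7.57654445e-04  3.12610665e-01 -9.49881044e-01 -1.43126250e+02]
 [ 0.00000000e+00  0.00000000e+00  0.00000000e+00  1.00000000e+00]]
[478.08961057  42.61609136 260.03784342] [ 0.99926975  0.03302594 -0.00126067 -0.01917481] [0.06461829 0.19083568 0.01567297 1.39694353 0.03841245 3.14010968] [ 0.0012224  -0.02731326 -0.03294868  0.00212548 -0.00364993  0.00343986]
```

View pics/w1.png

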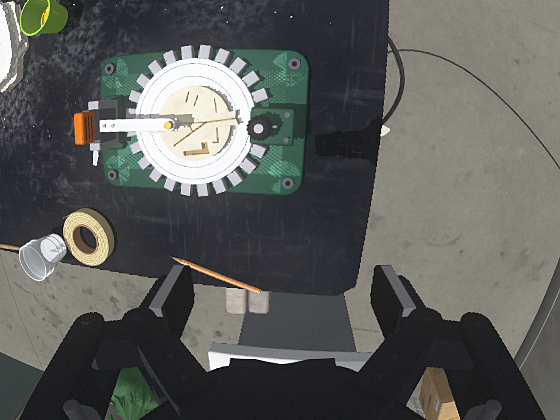

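The wrist view shows the orange grip at about (85,128), the knob at (262,127), the disc in the middle, the tape at (88,237) and the green cup at (42,15). Joint 6 has hit its limit, so I use the half-turned grasp and rotate the tool the other way.

{"op": "arm_command", "data": {
  "moves": [
    {"offset": [0, -0.9, 0], "angular": [0, 0, -0.95]},
    {"offset": [0, -0.9, 0], "angular": [0, 0, -0.95]},
    {"offset": [0, -0.9, 0], "angular": [0, 0, -0.95]},
    {"offset": [0, -0.9, 0], "angular": [0, 0, -0.95]},
    {"offset": [0, -0.9, 0], "angular": [0, 0, -0.95]},
    {"offset": [0, -0.9, 0], "angular": [0, 0, -0.95]}
  ]
}}

```text
time: 2.65
eef_pos: [464.2, 223.0, 267.2]
tool_rot: [0.918, 0.396, 0.005, -0.018]
contact_force: [0.4, -1.0, 0.2]
width: 85.4
finger_force: 0.0
```

{"op": "arm_command", "data": {
  "moves": [
    {"offset": [0, 0, 0], "angular": [0, 0, -0.95]},
    {"offset": [0, 0, 0], "angular": [0, 0, -0.95]},
    {"offset": [0, 0, 0], "angular": [0, 0, -0.95]},
    {"offset": [0, 0, 0], "angular": [0, 0, -0.95]},
    {"offset": [0, 0, 0], "angular": [0, 0, -0.95]}
  ]
}}

```text
time: 3.15
eef_pos: [464.8, 221.2, 267.4]
tool_rot: [0.711, 0.703, 0.012, -0.015]
contact_force: [-0.4, 0.3, 0.5]
width: 85.1
finger_force: 0.0
```

{"op": "arm_command", "data": {
  "moves": [
    {"offset": [0, 0, 0], "angular": [0, 0, -0.95]},
    {"offset": [0, 0, 0], "angular": [0, 0, -0.95]},
    {"offset": [0, 0, 0], "angular": [0, 0, -0.95]},
    {"offset": [0, 0, 0], "angular": [0, 0, -0.95]},
    {"offset": [0, 0, 0], "angular": [0, 0, -0.95]}
  ]
}}

```text
time: 3.65
eef_pos: [464.8, 221.1, 267.5]
tool_rot: [0.406, 0.914, 0.017, -0.009]
contact_force: [0.1, 0.5, 0.6]
width: 85.5
finger_force: 0.0
```

{"op": "arm_command", "data": {
  "moves": [
    {"offset": [0, 0, 0], "angular": [0, 0, -0.95]},
    {"offset": [0, 0, 0], "angular": [0, 0, -0.95]},
    {"offset": [0, 0, 0], "angular": [0, 0, -0.95]},
    {"offset": [0, 0, 0], "angular": [0, 0, -0.95]},
    {"offset": [0, 0, 0], "angular": [0, 0, -0.95]}
  ]
}}

```text
time: 4.15
eef_pos: [464.8, 221.1, 267.4]
tool_rot: [0.045, 0.999, 0.019, -0.003]
contact_force: [-0.1, -0.1, 0.1]
width: 85.5
finger_force: 0.0
```

```bash
cat >> h.py <<'E'
from scipy.spatial.transform import Rotation as Ro
def to(p,yaw=0,s=None):   # yaw of bridge/base y-axis from world y; half-turned tool
    s=s or arm.sense(); R=Ro.from_quat(s['tool_rot']); c,n=np.cos(yaw),np.sin(yaw)
    Rt=Ro.from_matrix(np.array([[-c,-n,0],[-n,c,0],[0,0,-1.]]))
    print('off',(R.inv().apply(np.array(p)-s['eef_pos'])/200).round(4),'ang',((R.inv()*Rt).as_rotvec()/(np.pi/4)).round(4))
def wray(g,uv):
    K,H=g['K'],g['hand_eye']; d=np.array([uv[0]-K[0,2],uv[1]-K[1,2]]); r=np.linalg.norm(d); th=r/K[0,0]
    v=np.array([np.sin(th)*d[0]/r,-np.sin(th)*d[1]/r,-np.cos(th)]) if r>0 else np.array([0,0,-1.])
    R=Ro.from_quat(g['rot']); return R.apply(H[:3,3])+g['pos'], R.apply(H[:3,:3]@v)
def wgrab(name):
    s,g=grab('wrist',name+'.png'); g['pos'],g['rot']=s['eef_pos'],s['tool_rot']; np.savez(name+'.npz',**g); return g
def plane(r,z): o,d=r; return o+d*(z-o[2])/d[2]
E
python3 - <<'E'
from h import *
g=wgrab('w2'); to((500,180,280)); 
w1=dict(np.load('w1.npz'))
for q in (w1,g): print(blobs(mask(q,*ORANGE)))
E
```

```text
off [-0.1926 -0.1874 -0.0712] ang [ 0.048  -0.0071 -0.1094]
[([74, 113, 11, 32, 311], [78.9, 128.5])]
[([544, 115, 16, 23, 106], [555.1, 121.8]), ([545, 121, 7, 16, 18], [548.0, 128.3]), ([324, 216, 16, 37, 436], [332.6, 234.7])]
```

View pics/w2.png

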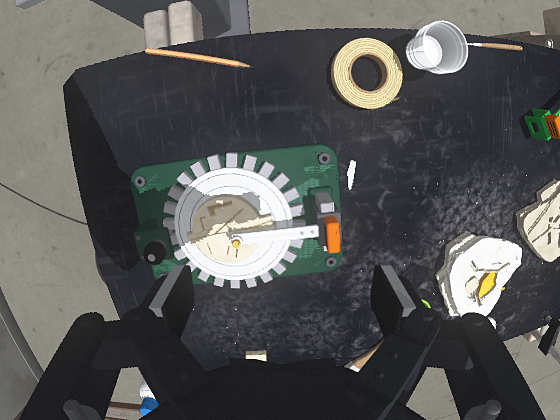

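The second wrist view shows the fin at about (333,235), the knob at (152,251), the tape at (366,73) and the white marker at (351,174). Next I level the tool and take a closer view.

{"op": "arm_command", "data": {
  "moves": [
    {"offset": [-0.16, 0.16, 0.18], "angular": [0.048, -0.007, -0.109]},
    {"offset": [-0.16, 0.16, 0.18], "angular": [0.048, -0.007, -0.109]},
    {"offset": [-0.16, 0.16, 0.18], "angular": [0.048, -0.007, -0.109]},
    {"offset": [-0.16, 0.16, 0.18], "angular": [0.048, -0.007, -0.109]}
  ]
}}

```text
time: 4.6
eef_pos: [499.2, 252.1, 232.7]
tool_rot: [0.004, 1.0, 0.0, -0.0]
contact_force: [-0.7, 0.4, -0.2]
width: 85.4
finger_force: 0.0
```

Run:
```python
from h import *
g=wgrab('w3'); print(g['pos'],g['rot']); to((531,278,190))
```

```text
[499.16615733 252.05941841 232.72198798] [ 4.00447150e-03  9.99991934e-01  2.37665845e-06 -3.08877238e-04]
off [-0.157   0.1302  0.218 ] ang [ 0.001   0.0011 -0.0096]
```

{"op": "arm_command", "data": {
  "moves": [
    {"offset": [-0.157, 0.13, 0.215], "angular": [0.001, 0.001, -0.01]},
    {"offset": [-0.157, 0.13, 0.215], "angular": [0.001, 0.001, -0.01]},
    {"offset": [-0.157, 0.13, 0.215], "angular": [0.001, 0.001, -0.01]},
    {"offset": [-0.157, 0.13, 0.215], "angular": [0.001, 0.001, -0.01]}
  ]
}}

```text
time: 5.05
eef_pos: [530.8, 278.3, 191.0]
tool_rot: [-0.001, 1.0, 0.0, 0.0]
contact_force: [0.1, 0.4, -0.1]
width: 85.1
finger_force: 0.0
```

Run:
```python
from h import *
g=wgrab('w4'); print(g['pos'],g['rot'])
w=dict(np.load('w3.npz'))
for q in (w,g): print(blobs(mask(q,*ORANGE)))
def crop(q,c,k): 
    x,y=c; return cv2.resize(q['frame'][y-60:y+60,x-60:x+60],None,fx=k,fy=k,interpolation=cv2.INTER_CUBIC)
cs=[]
for q in (w,g):
    b=max(blobs(mask(q,*ORANGE)),key=lambda b:b[0][4]); c=(int(b[1][0])-10,int(b[1][1])-0); print(c); cs.append(crop(q,(min(max(c[0],60),499),min(max(c[1],60),359)),3.3))
cv2.imwrite('pics/c1.png',np.hstack(cs)[:,:,::-1])
```

```text
[530.76741062 278.31858229 191.02710215] [-1.13183915e-03  9.99999348e-01  4.20816808e-05  1.42156555e-04]
[([302, 200, 15, 42, 585], [308.7, 220.2])]
[([271, 177, 19, 50, 835], [280.0, 201.8])]
(298, 220)
(270, 201)
```

View pics/c1.png

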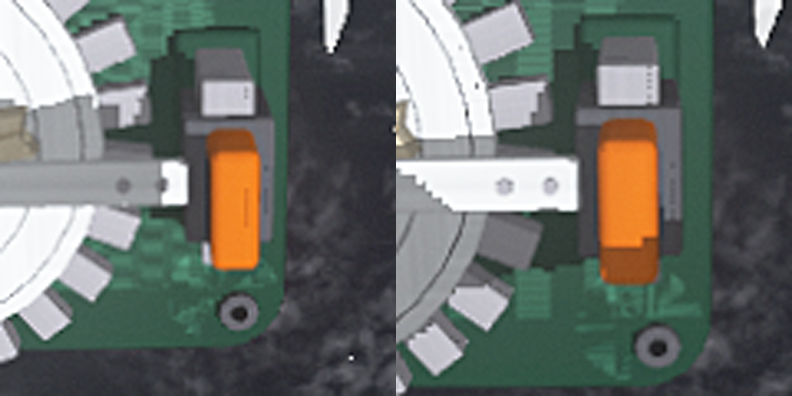

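The crops of both views show the fin's top face centred near (309.0,223.6) in w3 and (280.8,205.9) in w4. The arm lies level with the saddle top and meets the fin from the left. Now I triangulate the fin's top and take the knob from w1 and w2.

Run:
```python
from h import *
L=lambda n:dict(np.load(n+'.npz'))
w1,w2,w3,w4=map(L,('w1','w2','w3','w4'))
r=[wray(w3,(309.0,223.6)),wray(w4,(280.8,205.9))]
S=dict(np.load('scene0.npz'));D=dict(np.load('side0.npz'))
print(tri(r)); print('w+fixed',tri(r+[ray(S,(301.2,206)),ray(D,(270,220))]))
for q in r: print(plane(q,98))
# knob top in w3,w4? dark blob near predicted
K=np.array([533,74,98.])
for n,q in zip('1234',(w1,w2,w3,w4)):
    R=Ro.from_quat(q['rot']); H=q['hand_eye']; c=H[:3,:3].T@(R.inv().apply(K-q['pos'])-H[:3,3]); th=np.arctan2(np.hypot(c[0],c[1]),-c[2]); k=q['K'][0,0]*th/np.hypot(c[0],c[1]); print(n,q['K'][0,2]+k*c[0],q['K'][1,2]-k*c[1])
cv2.imwrite('pics/k.png',np.hstack([cv2.resize(q['frame'][y-30:y+30,x-30:x+30],None,fx=6.5,fy=6.5,interpolation=cv2.INTER_CUBIC) for q,(x,y) in((w1,(262,127)),(w2,(152,251)))])[:,:,::-1])
to((531,278,110)); to((531,278,77))
```

```text
(array([529.59260247, 277.12869362,  89.27964361]), [np.float64(0.06805102848801611), np.float64(0.0680510284879727)])
w+fixed (array([528.78141356, 277.65880187,  93.08812193]), [np.float64(1.0572480900569896), np.float64(0.6686087789930587), np.float64(1.0970771049645407), np.float64(1.426708578312393)])
[526.12122939 276.40331604  98.        ]
[526.77715135 277.10872673  98.        ]
1 258.36915229300917 124.92553761600901
2 151.83380227546812 259.2913502561446
3 108.6893139489589 229.6960880174423
4 59.55166469576855 211.917846177392
off [ 0.0005 -0.0025  0.4077] ang [0.0008 0.0017 0.003 ]
off [ 0.0007 -0.0027  0.5727] ang [0.0008 0.0017 0.003 ]
```

View pics/k.png

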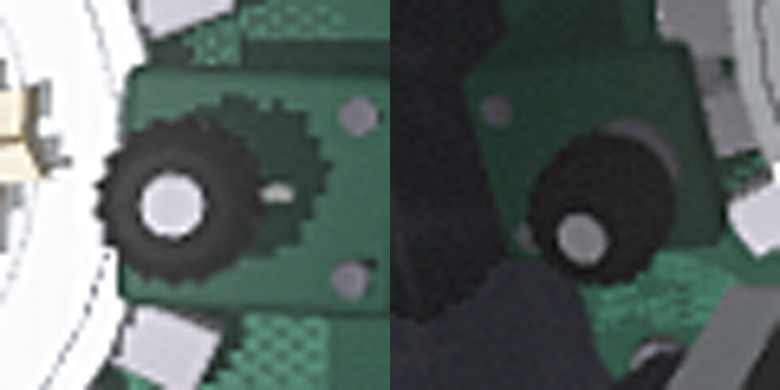

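The knob's white cap is at about (258.5,128.5) in w1 and (151.5,257.6) in w2.

Run:
```python
from h import *
L=lambda n:dict(np.load(n+'.npz'))
w1,w2,w3,w4=map(L,('w1','w2','w3','w4'))
r=[wray(w1,(258.5,128.5)),wray(w2,(151.5,257.6))]
print(tri(r),[plane(q,99) for q in r])
# edge directions on w4/w3: fit orange side edges, cast to z=98
for w in(w3,w4):
    m=mask(w,*ORANGE); P=[]
    for v in range(188,222) if w is w4 else range(207,238):
        u=np.where(m[v])[0]; P.append([plane(wray(w,(e,v)),98)[:2] for e in (u.min(),u.max())])
    P=np.array(P); print([np.degrees(np.arctan(np.polyfit(P[:,i,0],P[:,i,1],1)[0])).round(2) for i in(0,1)],P.mean(0))
# bright arm edges in w4 : green base outer edge
    gm=mask(w,(65,90,30),(90,255,160)); E=[]
    for v in range(150,250,3):
        u=np.where(gm[v,:420])[0]; E.append(plane(wray(w,(u.max(),v)),12)[:2])
    E=np.array(E); k=np.abs(E[:,1]-np.median(E[:,1]))<4; print(np.degrees(np.arctan(np.polyfit(E[k,0],E[k,1],1)[0])),np.median(E[:,1]),k.sum())
```

```text
(array([530.11874512,  74.04240638,  98.67032227]), [np.float64(0.6046342103189473), np.float64(0.6046342103190384)]) [array([529.71350576,  73.58723955,  99.        ]), array([530.40159215,  74.61572391,  99.        ])]
[np.float64(0.77), np.float64(0.43)] [[524.56892258 269.93499732]
 [524.70806028 282.51564014]]
0.4326288081282093 301.1849525578611 34
[np.float64(1.41), np.float64(0.81)] [[525.74332911 270.16142031]
 [525.71686808 282.74204939]]
-0.05990033882716404 301.34753339066765 34
```

{"op": "arm_command", "data": {
  "moves": [
    {"offset": [0.016, -0.006, 0.2], "angular": [0, 0, -0.012]},
    {"offset": [0.016, -0.006, 0.38], "angular": [0, 0, -0.012]},
    {"offset": [0.016, -0.006, 0.5], "angular": [0, 0, -0.012]},
    {"offset": [0.016, -0.006, 0.57], "angular": [0, 0, -0.012]},
    {"offset": [0.016, -0.006, 0.57], "angular": [0, 0, -0.012]},
    {"offset": [0.016, -0.006, 0.57], "angular": [0, 0, -0.012]}
  ]
}}

```text
time: 5.7
eef_pos: [528.3, 277.7, 77.3]
tool_rot: [-0.006, 1.0, 0.0, 0.001]
contact_force: [0.2, -0.1, 1.3]
width: 85.5
finger_force: 0.0
```

{"op": "arm_command", "data": {
  "moves": [
    {"offset": [0, 0, 0]},
    {"offset": [0, 0, 0]},
    {"offset": [0, 0, 0]},
    {"offset": [0, 0, 0]},
    {"offset": [0, 0, 0]}
  ],
  "gripper": 0.3,
  "newtons": 30
}}

```text
$.moves[0]: bad value
```

{"op": "arm_command", "data": {
  "moves": [
    {"offset": [0, 0, 0], "angular": [0, 0, 0]},
    {"offset": [0, 0, 0], "angular": [0, 0, 0]},
    {"offset": [0, 0, 0], "angular": [0, 0, 0]},
    {"offset": [0, 0, 0], "angular": [0, 0, 0]},
    {"offset": [0, 0, 0], "angular": [0, 0, 0]}
  ],
  "gripper": 0.32,
  "newtons": 30
}}

```text
time: 6.2
eef_pos: [527.7, 277.6, 75.5]
tool_rot: [-0.006, 1.0, -0.0, -0.0]
contact_force: [-0.2, 0.8, -0.1]
width: 27.3
finger_force: 0.0
```

Run:
```python
from h import *
g=wgrab('w5'); print(g['pos'],arm.sense()['width']); print(blobs(mask(g,*ORANGE)))
cv2.imwrite('pics/w5c.png',cv2.resize(g['frame'][140:340,140:420],None,fx=2.5,fy=2.5)[:,:,::-1])
```

```text
[527.73426283 277.63530404  75.52782504] 27.20271484560482
[([264, 238, 33, 86, 2407], [280.5, 281.8])]
```

View pics/w5c.png

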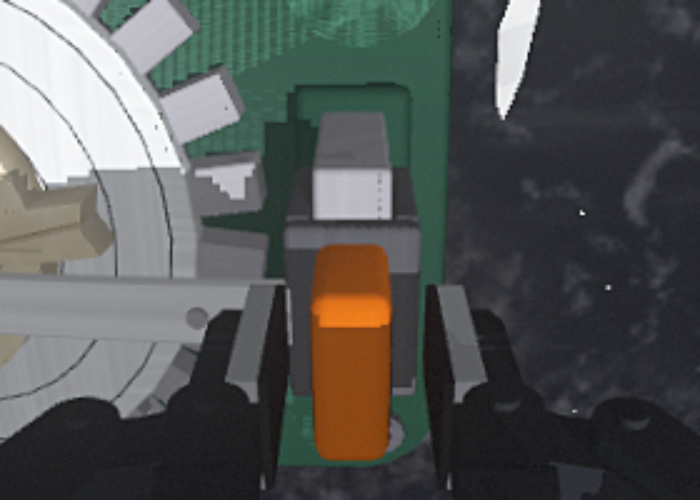

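The fin is centred between the pads, at about (355,390) in the crop. I close and pull straight up.

{"op": "arm_command", "data": {
  "moves": [
    {"offset": [0, 0, 0], "angular": [0, 0, 0]},
    {"offset": [0, 0, 0], "angular": [0, 0, 0]},
    {"offset": [0, 0, 0], "angular": [0, 0, 0]},
    {"offset": [0, 0, 0], "angular": [0, 0, 0]}
  ],
  "gripper": 0,
  "newtons": 70
}}

```text
time: 6.65
eef_pos: [527.8, 277.6, 75.5]
tool_rot: [-0.006, 1.0, -0.0, -0.0]
contact_force: [0.4, -0.7, 1.4]
width: 12.6
finger_force: 69.4
```

{"op": "arm_command", "data": {
  "moves": [
    {"offset": [0, 0, -0.02], "angular": [0, 0, 0]},
    {"offset": [0, 0, -0.05], "angular": [0, 0, 0]},
    {"offset": [0, 0, -0.08], "angular": [0, 0, 0]},
    {"offset": [0, 0, -0.11], "angular": [0, 0, 0]},
    {"offset": [0, 0, -0.11], "angular": [0, 0, 0]}
  ]
}}

```text
time: 7.15
eef_pos: [529.0, 277.7, 99.3]
tool_rot: [-0.006, 1.0, -0.0, 0.001]
contact_force: [-0.3, -0.7, -1.1]
width: 12.5
finger_force: 70.7
```

{"op": "arm_command", "data": {
  "moves": [
    {"offset": [0, 0, -0.05], "angular": [0, 0, 0]},
    {"offset": [0, 0, -0.12], "angular": [0, 0, 0]},
    {"offset": [0, 0, -0.25], "angular": [0, 0, 0]},
    {"offset": [0, 0, -0.4], "angular": [0, 0, 0]},
    {"offset": [0, 0, -0.4], "angular": [0, 0, 0]},
    {"offset": [0, 0, -0.4], "angular": [0, 0, 0]}
  ]
}}

```text
time: 7.75
eef_pos: [528.8, 277.8, 179.3]
tool_rot: [-0.006, 1.0, 0.001, 0.001]
contact_force: [-0.2, 0.4, -2.4]
width: 12.8
finger_force: 70.9
```

Run:
```python
from h import *
s,a=grab('scene'); g=wgrab('w6'); s2,d=grab('side'); print(s['eef_pos'],s['contact_force'],s['width'])
to((505,445,170),0)
f=lambda i,y,x,h,w:cv2.resize(i['frame'][y:y+h,x:x+w],(400,300))
cv2.imwrite('pics/c6.png',np.vstack([np.hstack([f(a,130,220,120,160),f(d,190,190,120,160)]),np.hstack([f(g,100,150,225,300),f(g,0,0,420,560)])])[:,:,::-1])
```

```text
[528.81325925 277.79223014 179.34753057] [-0.21341223  0.36812236 -2.41952741] 12.809296795668638
off [0.0996 0.8411 0.0301] ang [-0.0021 -0.0036  0.0159]
```

View pics/c6.png

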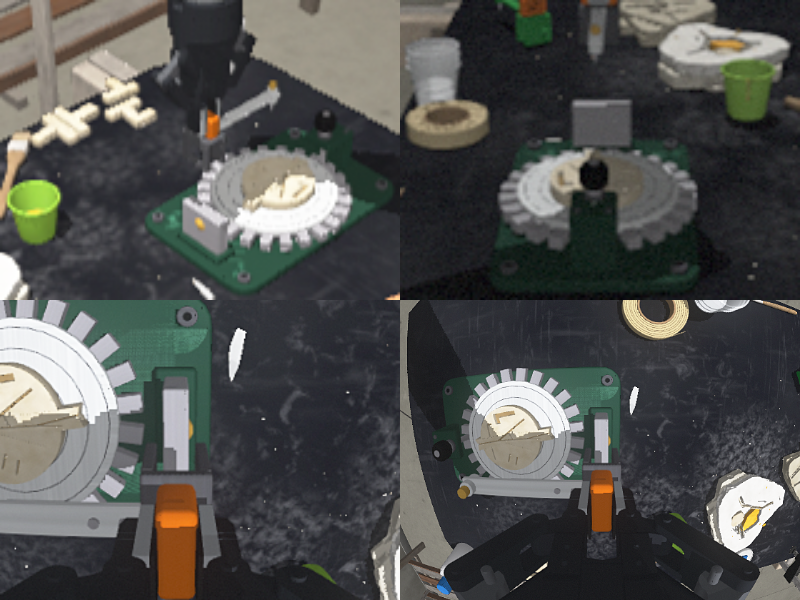

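The bridge is off the rail and held straight, with the rail bare. I check the clearances around the placing spot.

Run:
```python
from h import *
S=dict(np.load('scene0.npz'));D=dict(np.load('side0.npz'))
print('cup',tri([ray(S,(233.5,214)),ray(D,(330,226))]))
print('marker',plane(ray(S,(301,246)),3)); w=dict(np.load('w6.npz'))
print('plaster near edge',plane(ray(S,(228,243)),0),plane(ray(S,(225,262)),0),plane(ray(S,(200,225)),30),'side',plane(ray(D,(292,215)),0),plane(ray(D,(310,226)),0))
for uv in((708,510),(755,475)): print(plane(wray(w,((uv[0]-400)*1.4,(uv[1]-300)*1.4)),20))
```

```text
cup (array([694.97084651, 397.30308744,  27.96645316]), [np.float64(0.018704270317946116), np.float64(0.01870427031765282)])
marker [479.44411436 325.1076877    3.        ]
plaster near edge [631.19027044 467.4493557    0.        ] [576.34138193 517.78597711   0.        ] [719.26915664 499.09641792  30.        ] side [5.86791059e+02 5.54275572e+02 5.68434189e-14] [641.10366258 463.26372915   0.        ]
[653.98568611 457.31948523  20.        ]
[591.77847657 538.25602328  20.        ]
```

{"op": "arm_command", "data": {
  "moves": [
    {"offset": [0.015, 0.2, 0], "angular": [0, 0, 0]},
    {"offset": [0.03, 0.4, 0.05], "angular": [0, 0, 0]},
    {"offset": [0.05, 0.62, 0.1], "angular": [0, 0, 0]},
    {"offset": [0.07, 0.8, 0.147], "angular": [0, 0, 0]},
    {"offset": [0.07, 0.86, 0.147], "angular": [0, 0, 0]},
    {"offset": [0.07, 0.86, 0.147], "angular": [0, 0, 0]},
    {"offset": [0.07, 0.86, 0.147], "angular": [0, 0, 0]}
  ]
}}

```text
time: 8.6
eef_pos: [511.5, 448.3, 147.2]
tool_rot: [-0.006, 1.0, -0.001, -0.001]
contact_force: [0.0, -0.5, -2.5]
width: 12.4
finger_force: 70.7
```

{"op": "arm_command", "data": {
  "moves": [
    {"offset": [0, 0, 0.15], "angular": [0, 0, 0]},
    {"offset": [0, 0, 0.3], "angular": [0, 0, 0]},
    {"offset": [0, 0, 0.42], "angular": [0, 0, 0]},
    {"offset": [0, 0, 0.48], "angular": [0, 0, 0]},
    {"offset": [0, 0, 0.5], "angular": [0, 0, 0]},
    {"offset": [0, 0, 0.5], "angular": [0, 0, 0]},
    {"offset": [0, 0, 0.5], "angular": [0, 0, 0]}
  ]
}}

```text
time: 9.3
eef_pos: [512.7, 449.8, 49.8]
tool_rot: [-0.006, 1.0, 0.001, 0.001]
contact_force: [-0.2, 0.8, -1.7]
width: 12.7
finger_force: 70.7
```

Run:
```python
from h import *
s=arm.sense(); print(s['eef_pos'],s['contact_force'],s['tool_rot']); to((515,450,42.5),0.012)
```

```text
[512.66059774 449.81598867  49.82686769] [-0.19768991  0.78530558 -1.74629805] [-6.05660685e-03  9.99981067e-01  7.77176821e-04  7.60938357e-04]
off [-0.0117  0.0007  0.0367] ang [0.002  0.0019 0.0001]
```

Lowering slowly to contact.

{"op": "arm_command", "data": {
  "moves": [
    {"offset": [0, 0, 0.015], "angular": [0.002, 0.002, 0]},
    {"offset": [0, 0, 0.025], "angular": [0.002, 0.002, 0]},
    {"offset": [0, 0, 0.03], "angular": [0.002, 0.002, 0]},
    {"offset": [0, 0, 0.03], "angular": [0.002, 0.002, 0]}
  ]
}}

```text
time: 9.7
eef_pos: [511.6, 449.6, 42.6]
tool_rot: [-0.006, 1.0, -0.001, -0.001]
contact_force: [-0.5, -1.1, 0.8]
width: 12.5
finger_force: 71.0
```

{"op": "arm_command", "data": {
  "moves": [
    {"offset": [0, 0, 0.004], "angular": [0, 0, 0]},
    {"offset": [0, 0, 0.008], "angular": [0, 0, 0]},
    {"offset": [0, 0, 0.008], "angular": [0, 0, 0]}
  ]
}}

```text
time: 10.0
eef_pos: [511.7, 449.6, 42.5]
tool_rot: [-0.006, 1.0, -0.0, -0.001]
contact_force: [-2.5, -2.1, 8.5]
width: 12.6
finger_force: 72.2
```

{"op": "arm_command", "data": {
  "moves": [
    {"offset": [0, 0, -0.006], "angular": [0, 0, 0]},
    {"offset": [0, 0, -0.006], "angular": [0, 0, 0]}
  ]
}}

```text
time: 10.2
eef_pos: [511.7, 449.6, 42.5]
tool_rot: [-0.006, 1.0, -0.001, -0.001]
contact_force: [-1.0, -1.5, 6.3]
width: 12.7
finger_force: 71.8
```

{"op": "arm_command", "data": {
  "moves": [
    {"offset": [0, 0, 0], "angular": [0, 0, 0]},
    {"offset": [0, 0, 0], "angular": [0, 0, 0]},
    {"offset": [0, 0, 0], "angular": [0, 0, 0]},
    {"offset": [0, 0, 0], "angular": [0, 0, 0]}
  ],
  "gripper": 0.5
}}

```text
time: 10.6
eef_pos: [511.4, 449.3, 41.1]
tool_rot: [-0.006, 1.0, -0.001, -0.001]
contact_force: [0.4, -1.1, 0.8]
width: 42.5
finger_force: 0.0
```

{"op": "arm_command", "data": {
  "moves": [
    {"offset": [0, 0, -0.1], "angular": [0, 0, 0]},
    {"offset": [0, 0, -0.3], "angular": [0, 0, 0]},
    {"offset": [0, 0, -0.5], "angular": [0, 0, 0]},
    {"offset": [0, 0, -0.7], "angular": [0, 0, 0]},
    {"offset": [0, 0, -0.7], "angular": [0, 0, 0]},
    {"offset": [0, 0, -0.7], "angular": [0, 0, 0]}
  ]
}}

```text
time: 11.2
eef_pos: [512.6, 450.3, 183.2]
tool_rot: [-0.006, 1.0, 0.0, 0.0]
contact_force: [-0.6, -0.4, -0.4]
width: 42.5
finger_force: 0.0
```

Run:
```python
from h import *
s,a=grab('scene'); g=wgrab('w7'); s2,d=grab('side'); print(s['eef_pos'],s['contact_force'],s['width'])
f=lambda i,y,x,h,w:cv2.resize(i['frame'][y:y+h,x:x+w],(400,300))
cv2.imwrite('pics/c7.png',np.vstack([np.hstack([f(a,180,200,120,160),f(d,160,200,120,160)]),np.hstack([f(g,100,150,225,300),f(g,0,0,420,560)])])[:,:,::-1])
to((530,74,160),0.012)
```

```text
[512.55946793 450.31046194 183.23542596] [-0.5546829  -0.40896754 -0.42512249] 42.45854750738197
off [-0.0716 -1.8756  0.105 ] ang [-0.0055 -0.0066  0.0009]
```

View pics/c7.png

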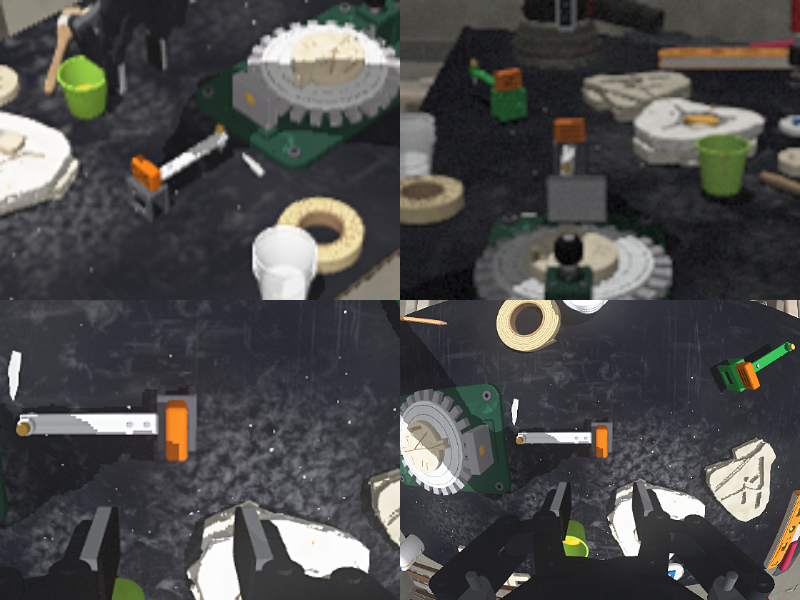

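The bridge stands upright on the bare worktop, released. It is at about (170,420) in the lower-left panel, clear of everything. Next is the knob.

{"op": "arm_command", "data": {
  "moves": [
    {"offset": [-0.04, -0.94, 0], "angular": [0, 0, 0]},
    {"offset": [-0.04, -0.94, 0], "angular": [0, 0, 0]},
    {"offset": [-0.04, -0.94, 0], "angular": [0, 0, 0]},
    {"offset": [-0.04, -0.94, 0], "angular": [0, 0, 0]},
    {"offset": [-0.04, -0.94, 0], "angular": [0, 0, 0]}
  ],
  "gripper": 0.7
}}

```text
time: 11.85
eef_pos: [521.4, 256.5, 180.4]
tool_rot: [-0.003, 1.0, -0.003, -0.003]
contact_force: [0.0, 1.0, 0.6]
width: 59.8
finger_force: 0.0
```

{"op": "arm_command", "data": {
  "moves": [
    {"offset": [-0.04, -0.94, 0.03], "angular": [0, 0, 0]},
    {"offset": [-0.04, -0.94, 0.03], "angular": [0, 0, 0]},
    {"offset": [-0.04, -0.94, 0.03], "angular": [0, 0, 0]},
    {"offset": [-0.04, -0.94, 0.03], "angular": [0, 0, 0]},
    {"offset": [-0.04, -0.94, 0.03], "angular": [0, 0, 0]},
    {"offset": [-0.04, -0.94, 0.03], "angular": [0, 0, 0]}
  ]
}}

```text
time: 12.45
eef_pos: [532.2, 73.6, 175.1]
tool_rot: [-0.006, 1.0, -0.001, -0.002]
contact_force: [-0.3, -0.1, 0.0]
width: 60.0
finger_force: 0.0
```

Run:
```python
from h import *
g=wgrab('w8'); print(g['pos'],g['rot'])
def proj(q,P):
    R=Ro.from_quat(q['rot']); H=q['hand_eye']; c=H[:3,:3].T@(R.inv().apply(P-q['pos'])-H[:3,3]); r=np.hypot(c[0],c[1]); k=q['K'][0,0]*np.arctan2(r,-c[2])/r; return q['K'][0,2]+k*c[0],q['K'][1,2]-k*c[1]
u,v=map(int,proj(g,np.array([530,74,98.5]))); print(u,v)
m=mask(g,(0,0,140),(179,60,255))[v-20:v+20,u-20:u+20]
for b in blobs(m,8): 
    c=(b[1][0]+u-20,b[1][1]+v-20); print(b[0],c,plane(wray(g,c),99.5), [tri([wray(w,p),wray(g,c)]) for w,p in((dict(np.load('w1.npz')),(258.5,128.5)),(dict(np.load('w2.npz')),(151.5,257.6)))])
c=g['frame'][v-60:v+60,u-80:u+80]; cv2.imwrite('pics/c8.png',cv2.resize(c,(800,600))[:,:,::-1])
```

```text
[532.15857428  73.61171265 175.1240861 ] [-5.52947681e-03  9.99981833e-01 -7.50520483e-04 -2.27934630e-03]
283 215
[27, 0, 13, 35, 133] (299.5, 212.6) [526.95823969  85.63843768  99.5       ] [(array([529.46046745,  80.38667982,  90.00119355]), [np.float64(5.849674447553332), np.float64(5.849674447553316)]), (array([520.23813627,  84.48353489, 119.87971725]), [np.float64(0.333169740608936), np.float64(0.3331697406089925)])]
[14, 16, 12, 6, 53] (282.4, 213.6) [527.84907717  73.44063706  99.5       ] [(array([529.34057909,  73.71061727,  95.43195141]), [np.float64(0.25775833830853984), np.float64(0.25775833830852307)]), (array([529.87452843,  73.7326801 ,  97.32979713]), [np.float64(1.2254318078084676), np.float64(1.2254318078085702)])]
```

View pics/c8.png

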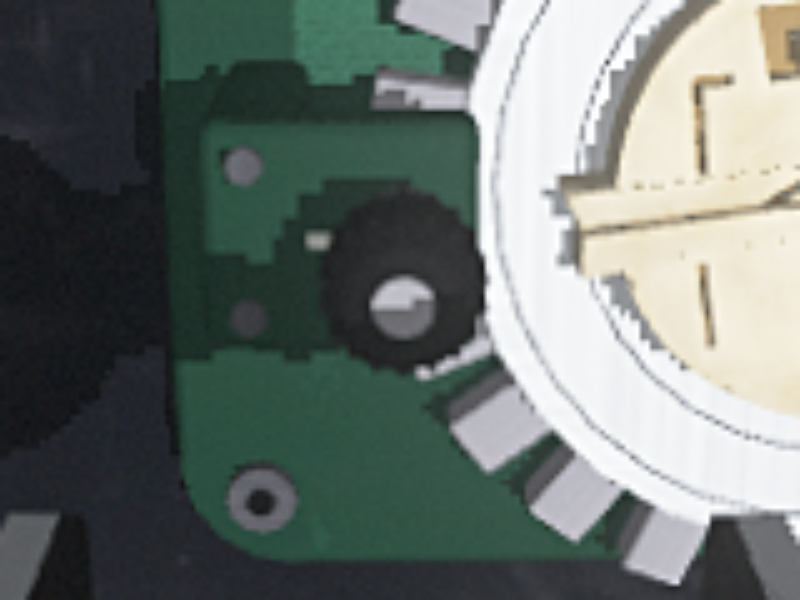

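The knob's cap is at about (403,306) in the crop, which puts it at x ≈ 530, y ≈ 74.2 mm. I descend over it.

{"op": "arm_command", "data": {
  "moves": [
    {"offset": [0.01, 0.003, 0.2], "angular": [0, 0, 0]},
    {"offset": [0.01, 0.003, 0.36], "angular": [0, 0, 0]},
    {"offset": [0.01, 0.003, 0.46], "angular": [0, 0, 0]},
    {"offset": [0.01, 0.003, 0.51], "angular": [0, 0, 0]},
    {"offset": [0.01, 0.003, 0.51], "angular": [0, 0, 0]},
    {"offset": [0.01, 0.003, 0.51], "angular": [0, 0, 0]},
    {"offset": [0.01, 0.003, 0.51], "angular": [0, 0, 0]}
  ]
}}

```text
time: 13.2
eef_pos: [531.6, 74.9, 75.6]
tool_rot: [-0.007, 1.0, -0.001, 0.0]
contact_force: [0.6, -1.3, 1.1]
width: 59.7
finger_force: 0.0
```

{"op": "arm_command", "data": {
  "moves": [
    {"offset": [0, 0, 0], "angular": [0, 0, 0]},
    {"offset": [0, 0, 0], "angular": [0, 0, 0]},
    {"offset": [0, 0, 0], "angular": [0, 0, 0]},
    {"offset": [0, 0, 0], "angular": [0, 0, 0]},
    {"offset": [0, 0, 0], "angular": [0, 0, 0]}
  ],
  "gripper": 0,
  "newtons": 50
}}

```text
time: 13.7
eef_pos: [530.8, 74.4, 75.2]
tool_rot: [-0.006, 1.0, -0.001, -0.0]
contact_force: [-1.7, 0.5, 6.3]
width: 21.6
finger_force: 49.0
```

{"op": "arm_command", "data": {
  "moves": [
    {"offset": [0, 0, 0], "angular": [0, 0, 0]},
    {"offset": [0, 0, -0.015], "angular": [0, 0, 0]},
    {"offset": [0, 0, -0.03], "angular": [0, 0, 0]},
    {"offset": [0, 0, -0.045], "angular": [0, 0, 0]},
    {"offset": [0, 0, -0.055], "angular": [0, 0, 0]},
    {"offset": [0, 0, -0.055], "angular": [0, 0, 0]}
  ],
  "newtons": 80
}}

```text
time: 14.3
eef_pos: [530.7, 74.4, 85.0]
tool_rot: [-0.006, 1.0, -0.001, -0.001]
contact_force: [4.8, 1.1, -8.6]
width: 20.8
finger_force: 78.5
```

{"op": "arm_command", "data": {
  "moves": [
    {"offset": [0, 0, -0.01], "angular": [0, 0, 0]},
    {"offset": [0, 0, -0.02], "angular": [0, 0, 0]},
    {"offset": [0, 0, -0.023], "angular": [0, 0, 0]},
    {"offset": [0, 0, -0.023], "angular": [0, 0, 0]}
  ]
}}

```text
time: 14.7
eef_pos: [530.7, 74.4, 89.4]
tool_rot: [-0.006, 1.0, -0.001, -0.001]
contact_force: [5.6, 1.5, -9.3]
width: 21.0
finger_force: 78.6
```

{"op": "arm_command", "data": {
  "moves": [
    {"offset": [0, 0, -0.005], "angular": [0, 0, 0]},
    {"offset": [0, 0, -0.005], "angular": [0, 0, 0]},
    {"offset": [0, 0, -0.005], "angular": [0, 0, 0]}
  ]
}}

```text
time: 15.0
eef_pos: [530.7, 74.4, 89.5]
tool_rot: [-0.006, 1.0, -0.001, -0.001]
contact_force: [6.9, 1.3, -14.6]
width: 20.8
finger_force: 79.3
```

{"op": "arm_command", "data": {
  "moves": [
    {"offset": [0, 0, 0], "angular": [0, 0, 0]},
    {"offset": [0, 0, 0], "angular": [0, 0, 0]},
    {"offset": [0, 0, 0], "angular": [0, 0, 0]},
    {"offset": [0, 0, 0], "angular": [0, 0, 0]},
    {"offset": [0, 0, 0], "angular": [0, 0, 0]}
  ]
}}

```text
time: 15.5
eef_pos: [530.7, 74.4, 89.5]
tool_rot: [-0.006, 1.0, -0.001, -0.001]
contact_force: [5.9, 1.6, -14.7]
width: 20.4
finger_force: 79.3
```

Run:
```python
from h import *
s,a=grab('scene'); s,d=grab('side'); S=dict(np.load('scene0.npz'));D=dict(np.load('side0.npz'))
print([b for b in blobs(mask(a,*ORANGE)) if b[1][0]>150],[b for b in blobs(mask(d,*ORANGE),10)])
# changes in platter/disc area of scene view away from arm, tape region
for n,p,q,(x,y,w,h) in (('tape',S,a,(310,255,40,40)),('cup',S,a,(220,198,28,32)),('disc side',D,d,(230,250,25,35)),('disc side r',D,d,(285,250,25,35)),('bottle',D,d,(380,262,40,66))):
    print(n,np.abs(p['frame'][y:y+h,x:x+w].astype(int)-q['frame'][y:y+h,x:x+w]).mean().round(1))
s=arm.sense(); print(s['time'],s['eef_pos'],s['contact_force'],s['width'],s['finger_force'])
```

```text
[([253, 242, 11, 14, 101], [258.2, 248.6]), ([212, 303, 16, 12, 151], [219.7, 308.5])] [([239, 187, 8, 4, 16], [242.5, 188.4])]
tape 0.7
cup 0.8
disc side 2.4
disc side r 2.5
bottle 2.8
15.6 [530.69061952  74.39709514  89.51261158] [  7.4867248    1.41708247 -13.82440435] 20.89534011755521 79.29617319256067
```

```bash
python3 -c "
from station import arm
print(arm.job_done())"
```

```text
the job is handed in; nothing more can be done
None
```

The job is handed in: the bridge is off its rail, standing upright and released on the bare worktop near x = 0.51, y = 0.45 m, and the plunger knob is held fully up at its stop (risen about 14 mm, steady 14 N pull), with image checks before hand-in showing no sign that the platter, disc, tape, cup or bottle had moved.

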